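# Prop up the trough to drain and spray it

## Robot

A 6-joint arm with a two-finger parallel gripper is mounted at the origin on the work surface. World frame = base frame: x ahead of the robot, y to its left, z up, the work surface at z = 0. Lengths are in m, angles in rad, forces in N, time in s.
With the tool pointing down it reaches from about 0.35 to 0.975 m from the base axis. Payload 4.9 kg.
Tool frame: the origin (TCP) lies midway between the tips of the shut fingers; the grasp point (between the pads) lies 19 mm behind it; z points along the fingers, y is the direction in which the jaws open and shut (so a half turn about z gives the same grasp; the last joint's range is limited). The gripper opens to 85 mm and grips with 20 to 120 N. Pads are 22 mm wide; open, the fingers measure 114 mm over their backs; the gripper's body (76 mm by 85 mm) begins 54 mm behind the grasp point. The pads swing forward as they close: fully open they stand 13 mm farther back than shut.
Start: joints at [-1.439, 0.053, 1.613, -0, 1.476, -0.119], TCP at [0.155, -0.605, 0.231] pointing down, gripper open.
Joint ranges: [-3.01, 3.01], [-1.01, 2.22], [0.06, 2.58], [-1.02, 4.17], [0.09, 2.62], [-3.14, 3.14]. Speed limits (rad/s): [2.57, 2.57, 3.14, 3.14, 3.14, 3.14].

## Interface

Orientations are given as a unit quaternion [w, x, y, z].
In Python, from plant import state, grab_frame, camera_params, job_done, boxes_of gives the robot as it stands.
- The arm moves only by the tool step_arm, never from a script. Its argument "steps" is a list of rows, each a list of 4 numbers: the shift along the tool's x, y, z in mm, then the turn about the tool's z in degrees. A call has 1 to 8 rows; each row shifts and turns the pose as measured when the row begins, along the tool's axes as they then stand; what a row does not reach is not made up. A row lasts 1/10 s, in which the tool goes at most 50 mm and 8.59 degrees, less where a joint would pass 70% of its speed; a pose out of reach is approached as far as the arm can. A call is refused whole if a number of a shift passes 50 or a number of a turn 8.59, either way. A call with a gripper value outside its range is refused whole. "claw" is the opening in per cent of the stroke, from 0 (shut) to 100 (fully open), set as the call begins (left out, the last holds). The fingers move at their own pace and stop on an object; the grip force is fixed at half the most. Time passes only in rows, so rows that do not move let the fingers close. It gives the time, the measured TCP pose, the force and the opening at its end, in the units of the state.
- state(): the state, without advancing time (a new reading comes with each control period).
- grab_frame(name): name is "scene" or "top"; returns (picture, depth): 384x512x3 uint8, red, green, blue; 384x512 float32, m along the optical axis (not along the pixel's ray), 0 where there is no reading.
- camera_params(name): a dict with "mtx" (3x3 intrinsics, pixels), "k1" (the pictures are not rectified: a ray, as slopes to the right and down, at radius r is drawn at 1 + k1 r^2 times it, then the intrinsics apply), "extrinsics" (4x4, takes a point from camera to world coordinates). Camera axes: x right, y down, z forward; pixel columns grow to the right and rows downward; lengths in m; the calibration is good to about 2 mm. A picture is of the moment at which its call begins. camera_params takes no time and is no camera call.
- job_done(): hands the job in, once; it reports no verdict.
Trained networks look in the newest picture that a camera, given by its name, has taken for a name from the list of things; names that differ only in an ending like _2 or _b are one class to them, and where a whole thing is asked for, a point or a joint stands for the part that bears it (a point fixed in the world has none). Each returns a list of dicts, best first, with "p" (0 to 1); they miss things now and then, are a little off and sometimes report something else, mostly with a low value. They report only what shows in the picture. A call takes as long as a camera call. They do not tell look-alikes from the thing itself.
- boxes_of(camera, label): "box" ([left, top, width, height] in pixels, round what is visible of it).
The state is a dict: "time": time; "joint_pos": joint angles; "joint_vel": joint speeds; "joint_efforts": joint torques, N m; "tool_pos": TCP position; "tool_rot": TCP orientation; "contact_force": force on the tool from outside, world axes, zero at the start; "ft_torque": the same for the moment, N m; "gripper_width": opening from 0.0 (shut) to 1.0 (fully open).
Only numpy, scipy, OpenCV 4.12 (cv2) and the standard library are available. Lean on these libraries where they do the work, as an engineer would, in place of code of your own. Each camera call takes 0.05 s, during which the arm holds its last target. There are 200 camera calls.

## Task

The washed wooden trough lies on a slatted draining rack. Swing the rack's red-gripped prop leg all the way up and over until it snaps past centre against its stop and the rack, with the trough still lying in place on it, stands propped on the leg; let go of it. Then give the trough a squirt of oil by pressing the white cap of the pump bottle fully down and letting it come back up. Leave the pot, bowl and spoon where they are.

Things in the scene. Friction and masses are not known exactly. Their poses are not given: they have to be found in the camera images.
- stand: Fixed draining stand: wooden base 310 x 125 mm, 18 mm thick, carrying the hinged slatted rack (295 x 170 mm) and the prop leg. Origin on the table on the stand's middle line, under the leg's hinge axis. +x is level along the stand towards the rack's hinge end, away from the robot (stand's yaw up to about 0.3 rad), z up. The base reaches 105 mm to -x and 205 mm to +x.
- leg_pivot (a point): Point on the prop leg's hinge axis, level with the middle of the red grip sleeve: 40 mm above the table, 158 mm out from the stand's middle line on its -y side. Axes as the stand's: x along the stand to the rack's hinge end, y along the leg's hinge axis, z up.
- leg_grip (a point): Centre of the red grip sleeve on the end of the leg's cross bar: a cylinder 20 mm in diameter, 76 mm long, lying along the stand's y, turning freely on the bar. It sticks out on the -y side, 35 to 111 mm beyond the rack's edge, free all round. It moves on a 90 mm circle about leg_pivot; at the start it lies 90 mm to the pivot's -x, 40 mm above the table. Its own axes turn with the leg.
- leg (a joint): Leg angle (rad): 0 folded flat towards the stand's -x; grows swinging up and over towards +x. Grip from pivot: -90 mm cos(angle) along x, 90 mm sin(angle) up. The rack's rails lie on the leg's cross bar and rise with it. A spring pulls the leg back to 0 until it passes centre at about 2.06, then on to its stop at 2.42, where it is locked. The swing takes up to about 15 N at the grip.
- rack (a joint): Tilt of the slatted rack (rad): 0 = lying level, its underside 49 mm above the table; about 0.49 when it stands on the locked leg, its end towards the robot raised to about 0.2 m. It is hinged at its far end, 180 mm from the leg pivot along the stand's +x.
- rack_mid (a point): Middle of the rack's slatted upper face, on which the trough lies (70 mm above the table when the rack is level). x along the rack towards its hinge end and the lip there, y across the rack, z out of its face. It tilts with the rack.
- trough: Dark wooden trough, 268 mm long (x), 130 mm wide (y), 37 mm high, about 0.4 kg, loose; origin at the centre of its underside. It starts on the middle of the rack, its lower end against the lip at the hinge end, so origin and rack_mid nearly coincide.
- cap_top (a point): Centre of the flat top of the white pump cap, 38 mm in diameter and 16 mm high, 168 mm above the table, on the amber pump bottle (62 mm in diameter), which is fixed on a 90 mm square wooden foot on the stand's +y side. A thin spout points towards the trough. Free above.
- cap (a joint): Travel of the pump cap (m): 0 = up, 0.010 = fully down. It is pressed straight down and springs back by itself; 1.5 N starts it and 6.5 N holds it fully down.
- pot: Lidded aluminium pot, 130 mm in diameter, 98 mm high with its knob, a bystander; origin at the centre of its underside.
- bowl: Pale wooden bowl, 110 mm in diameter, 48 mm high, a bystander; origin at the centre of its underside.
- spoon: Dark wooden spoon, 280 mm long along its x, lying on the table, a bystander.
There are look-alikes about, which are no part of the job. Of the things that look like the part that bears cap_top, take the one that is farthest to the robot's right at the start.

How it is judged:
By the outcome, as a careful person would: the job done as asked, in the order asked, and still so for the second after the job is handed in, with the robot touching nothing.
It also fails if it takes over 51 s, if anything falls off the work surface, if the arm or the gripper's body presses on something with over 40 N, if the wrist force passes 120 N, or if a joint passes its speed limit or range.

## Working session

There is one attempt and no reset: what is moved stays moved. The work goes in short steps, Python scripts to look and compute and a tool call to move; the robot and the scene stay as the last step left them, time stands still between calls to the robot, and variables do not carry over. Pictures are saved under pics/ and viewed, about 8 in all and at most 12, crops included, and the job is handed in when it is done.

Besides the shell and the picture viewer there is one more tool, called after "Request:" as name(argument=value, ...) on one line, values as JSON. step_arm: Moves the arm, as the interface text tells. Its arguments: {"type":"object","properties":{"steps":{"type":"array"},"claw":{"type":"number"}},"required":["steps"]}

```bash
mkdir -p pics
cat > h.py <<'E'
import numpy as np, cv2
from plant import *
def snap(name,fn):
    im,d=grab_frame(name); cv2.imwrite('pics/'+fn,im[:,:,::-1]); np.save('pics/'+fn[:-4]+'.npy',d); return im,d
def pts(name,d):
    c=camera_params(name); K=np.array(c['mtx']); k1=c['k1']; T=np.array(c['extrinsics'])
    v,u=np.mgrid[:d.shape[0],:d.shape[1]].astype(np.float64)
    n=cv2.undistortPoints(np.stack([u.ravel(),v.ravel()],1)[:,None],K,np.array([k1,0,0,0,0.]))[:,0].reshape(*d.shape,2)
    P=np.concatenate([n*d[...,None],d[...,None]],-1)
    return P@T[:3,:3].T+T[:3,3]
E
python3 - <<'E'
from h import *
for n in('scene','top'):
    im,d=snap(n,n+'0.png'); print(n,camera_params(n)['extrinsics'])
    for l in('leg_grip','cap_top','trough','pot','bowl','spoon','stand'): print(l,[(np.round(b['box']).tolist(),round(b['p'],2)) for b in boxes_of(n,l)])
a=cv2.imread('pics/scene0.png');b=cv2.imread('pics/top0.png')
print(state())
E
```

```text
scene [[ 0.73228252  0.57301709 -0.36798604  1.00920581]
 [ 0.68099488 -0.6138779   0.39924917 -0.47703092]
 [ 0.0028781  -0.5429598  -0.83975376  1.14588404]
 [ 0.          0.          0.          1.        ]]
leg_grip [([181.0, 221.0, 27.0, 28.0], 0.7)]
cap_top [([265.0, 152.0, 10.0, 16.0], 0.65), ([239.0, 114.0, 15.0, 15.0], 0.61), ([314.0, 163.0, 12.0, 17.0], 0.57), ([308.0, 128.0, 12.0, 19.0], 0.45)]
trough [([211.0, 184.0, 80.0, 63.0], 0.73)]
pot [([276.0, 98.0, 28.0, 31.0], 0.94)]
bowl [([91.0, 247.0, 36.0, 33.0], 0.95)]
spoon [([139.0, 300.0, 88.0, 21.0], 0.94)]
stand [([185.0, 182.0, 117.0, 83.0], 0.55)]
top [[-2.74602730e-02 -9.86848762e-01  1.59296747e-01  2.88216136e-01]
 [-9.99615762e-01  2.65071225e-02 -8.10563114e-03  9.95958702e-05]
 [ 3.77653368e-03 -1.59458122e-01 -9.87197470e-01  1.69319500e+00]
 [ 0.00000000e+00  0.00000000e+00  0.00000000e+00  1.00000000e+00]]
leg_grip [([288.0, 206.0, 27.0, 10.0], 0.57)]
cap_top [([143.0, 184.0, 7.0, 11.0], 0.7), ([179.0, 146.0, 9.0, 12.0], 0.66), ([199.0, 196.0, 21.0, 14.0], 0.4)]
trough [([239.0, 144.0, 43.0, 75.0], 0.65)]
pot
[... 190 characters left out ...]
os': array([-1.43903415e+00,  5.27225260e-02,  1.61289560e+00, -2.64942908e-06,
        1.47599735e+00, -1.18983565e-01]), 'joint_vel': array([ 6.97352768e-05,  2.09006591e-03, -9.26801957e-04,  1.65429110e-03,
       -8.00567937e-04,  1.32081247e-03]), 'joint_efforts': array([ 4.92493018e-04, -3.93640387e+01, -3.70444787e+01, -5.32813669e-05,
        2.54290435e-04,  3.63604016e-06]), 'tool_pos': array([ 0.15508649, -0.60543595,  0.23129223]), 'tool_rot': array([-1.14033110e-05,  9.92151095e-01,  1.25044809e-01, -1.39165220e-06]), 'contact_force': array([-0.26235255,  1.01168738, -0.67329987]), 'ft_torque': array([-0.00759017, -0.02725727, -0.01089984]), 'gripper_width': 1.0000670252510968}
```

View pics/scene0.png

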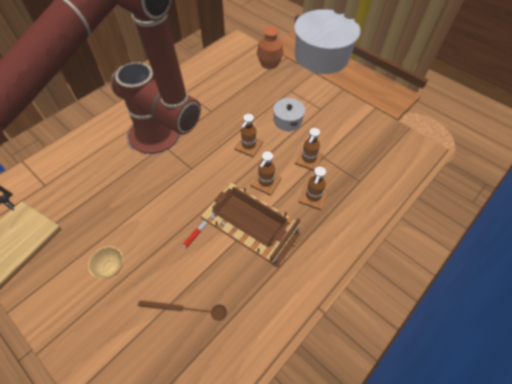

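View pics/top0.png

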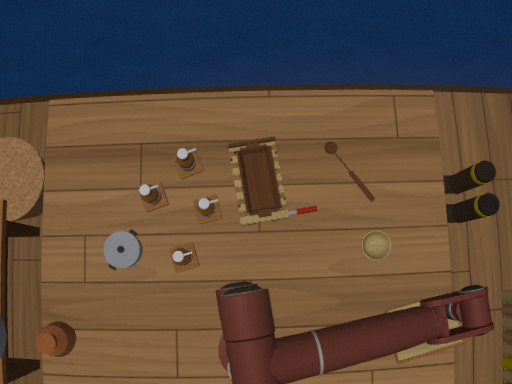

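The top view (up is +x, right is −y) shows the red grip at about (306,210), the rack and trough at (258,180), and four look-alike bottles with caps at (182,154), (145,189), (204,203) and (178,256). The rightmost one is the cap at (204,203). The scene view agrees.

Run:
```python
from h import *
R={}
for n in('top','scene'):
    im=cv2.imread(f'pics/{n}0.png'); d=np.load(f'pics/{n}0.npy'); P=pts(n,d)
    hsv=cv2.cvtColor(im,cv2.COLOR_BGR2HSV)
    red=((hsv[...,0]<6)|(hsv[...,0]>174))&(hsv[...,1]>190)&(hsv[...,2]>110)
    w=np.zeros_like(red)
    if n=='top': w[195:225,280:330]=1
    else: w[215:255,175:215]=1
    m=red&w&(d>0); Q=P[m]; print(n,'red',m.sum(),Q.mean(0).round(4),Q[:,2].min(),Q[:,2].max())
    u,s,vt=np.linalg.svd(Q[:,:2]-Q[:,:2].mean(0),full_matrices=False); t=(Q[:,:2]-Q[:,:2].mean(0))@vt[0]; print(' axis',vt[0],np.degrees(np.arctan2(vt[0,1],vt[0,0])),t.min(),t.max(), 'mid',Q[:,:2].mean(0)+vt[0]*(t.min()+t.max())/2)
    # white caps
    wh=(hsv[...,1]<45)&(hsv[...,2]>170)&(P[...,2]>.13)&(P[...,2]<.20)&(d>0)
    k,lab,st,c=cv2.connectedComponentsWithStats(wh.astype(np.uint8))
    for i in range(1,k):
        if st[i,4]>15:
            q=P[lab==i]; top=q[q[:,2]>np.percentile(q[:,2],60)]
            print(' cap',c[i].round(),st[i,4],q.mean(0).round(4),'top',np.median(top,0).round(4), q.min(0).round(3),q.max(0).round(3))
    # dark trough: points above 0.06..0.12 near rack
    m=(hsv[...,2]<110)&(P[...,2]>.065)&(P[...,2]<.12)&(d>0)&(P[...,0]>.45)&(P[...,0]<1.0)&(abs(P[...,1]+.0)<.14)
    m=cv2.morphologyEx(m.astype(np.uint8),cv2.MORPH_OPEN,np.ones((3,3)))>0
    q=P[m][:,:2].astype(np.float32); r=cv2.minAreaRect(q); print(' trough',r)
b=cv2.imread('pics/top0.png')[130:280,120:330]; s=cv2.imread('pics/scene0.png')[130:280,170:345]
cv2.imwrite('pics/c1.png',np.hstack([cv2.resize(b,None,fx=2.05,fy=2.05*1),cv2.resize(s,(358,307))])[:, :800] if False else cv2.resize(b,None,fx=3.5,fy=3.5,interpolation=cv2.INTER_CUBIC))
```

```text
top red 84 [ 0.4978 -0.2262  0.0479] 0.0360324020654017 0.06292093486386663
 axis [ 0.12223144 -0.99250162] -82.97909699867373 -0.034676863408207505 0.03428058798616384 mid [ 0.49773735 -0.22600014]
 cap [182. 153.] 67 [0.6879 0.2052 0.1685] top [0.6876 0.2052 0.1715] [0.674 0.191 0.161] [0.704 0.22  0.176]
 cap [144. 189.] 64 [0.5656 0.3357 0.1681] top [0.566  0.3344 0.1707] [0.55  0.321 0.156] [0.581 0.354 0.175]
 cap [203. 203.] 65 [0.5138 0.1353 0.167 ] top [0.5138 0.1354 0.1696] [0.5   0.122 0.157] [0.528 0.149 0.176]
 cap [178. 256.] 74 [0.3412 0.2214 0.1665] top [0.3416 0.222  0.169 ] [0.327 0.207 0.159] [0.357 0.234 0.173]
 trough ((0.6095156669616699, 0.011168673634529114), (0.2822931110858917, 0.268218070268631), 3.290590286254883)
scene red 58 [ 0.4996 -0.2251  0.0484] 0.043135710829162566 0.052259343201541686
 axis [ 0.15390826 -0.98808514] -81.14651547767696 -0.030658584051968172 0.030984040430858947 mid [ 0.49962689 -0.22522704]
 cap [247. 119.] 70 [0.3412 0.2168 0.1657] top [0.3402 0.2194 0.1677] [0.323 0.178 0.159] [0.356 0.241 0.172]
 cap [314. 133.] 76 [0.567  0.3294 0.166 ] top [0.5672 0.3356 0.1684] [0.548 0.293 0.159] [0.583 0.351 0.172]
 cap [266. 157.] 93 [0.5149 0.1281 0.166 ] top [0.5156 0.132  0.1688] [0.495 0.088 0.157] [0.532 0.155 0.172]
 cap [319. 173.] 101 [0.6887 0.2    0.166 ] top [0.6858 0.2051 0.1681] [0.669 0.162 0.157] [0.704 0.224 0.172]
 trough ((0.5942015647888184, 0.013322994112968445), (0.23094719648361206, 0.25363343954086304), 8.743453025817871)
```

View pics/c1.png

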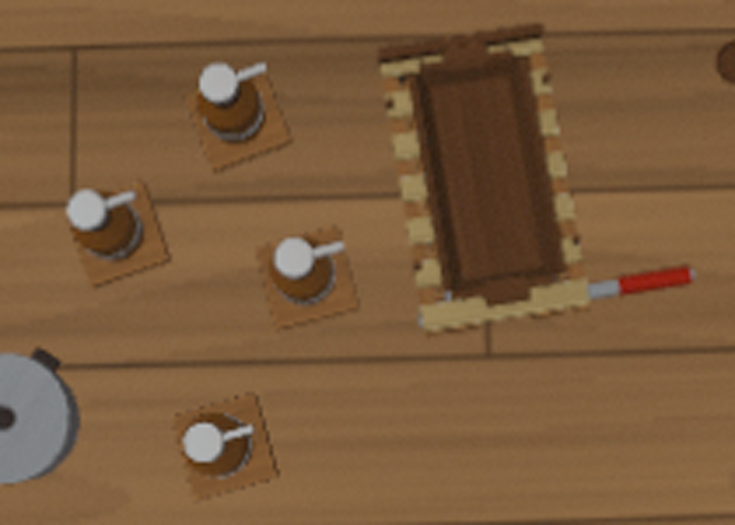

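```bash
cat >> h.py <<'E'
def tool():
    from scipy.spatial.transform import Rotation as R
    s=state(); w,x,y,z=s['tool_rot']; return np.array(s['tool_pos']),R.from_quat([x,y,z,w]).as_matrix(),s
def plan(target,yawy,n):
    "n equal rows to target (world), with tool y ending at angle yawy(deg)"
    p,M,s=tool(); a=np.degrees(np.arctan2(M[1,1],M[0,1])); da=(yawy-a+180)%360-180
    step=(np.array(target)-p)/n*1000
    for i in range(n):
        t=np.radians(a+da*i/n); y=np.array([np.cos(t),np.sin(t),0]); z=np.array([0,0,-1.]); x=np.cross(y,z)
        print(np.round([step@x,step@y,step@z,-da/n],1).tolist(),end=', ')
    print('\nfrom',p.round(4),round(a,2),'F',np.round(s['contact_force'],1),'q',np.round(s['joint_pos'],2),'g',round(s['gripper_width'],3),'t',s['time'])
E
python3 - <<'E'
from h import *
for n in('top','scene'):
    d=np.load(f'pics/{n}0.npy'); P=pts(n,d)
    for lo in(.062,.09):
        m=(P[...,2]>lo)&(P[...,2]<.13)&(d>0)&(P[...,0]>.47)&(P[...,0]<.85)&(P[...,1]>-.16)&(P[...,1]<.115)
        k,lab,st,c=cv2.connectedComponentsWithStats(m.astype(np.uint8)); i=1+np.argmax(st[1:,4])
        q=P[lab==i][:,:2].astype(np.float32); print(n,lo,len(q),cv2.minAreaRect(q))
plan([.498,-.225,.12],8,12)
E
```

```text
top 0.062 3504 ((0.6059907078742981, -0.0529327392578125), (0.29495465755462646, 0.16971725225448608), 7.9923996925354)
top 0.09 1075 ((0.6107014417648315, -0.048856690526008606), (0.27911901473999023, 0.16967174410820007), 6.549279689788818)
scene 0.062 3531 ((0.6053515672683716, -0.05007140338420868), (0.2925181984901428, 0.17230544984340668), 8.29858112335205)
scene 0.09 1134 ((0.6097379922866821, -0.048765771090984344), (0.27956515550613403, 0.16972368955612183), 8.000993728637695)
[35.5, -23.6, 9.3, -7.0], [38.2, -19.1, 9.3, -7.0], [40.2, -14.4, 9.3, -7.0], [41.6, -9.4, 9.3, -7.0], [42.5, -4.3, 9.3, -7.0], [42.7, 0.9, 9.3, -7.0], [42.2, 6.1, 9.3, -7.0], [41.2, 11.2, 9.3, -7.0], [39.5, 16.1, 9.3, -7.0], [37.3, 20.8, 9.3, -7.0], [34.5, 25.1, 9.3, -7.0], [31.2, 29.1, 9.3, -7.0], 
from [ 0.1551 -0.6054  0.2313] -75.63 F [-0.3  1.  -0.7] q [-1.44  0.05  1.61 -0.    1.48 -0.12] g 1.0 t 0.8
```

Request:
step_arm(steps=[[35.5, -23.6, 5, -7], [38.2, -19.1, 5, -7], [40.2, -14.4, 5, -7], [41.6, -9.4, 5, -7], [42.5, -4.3, 5, -7], [42.7, 0.9, 5, -7], [42.2, 6.1, 5, -7], [41.2, 11.2, 5, -7]], claw=100)

```text
time: 1.6
tool_pos: [0.3841, -0.3442, 0.1913]
tool_rot: [0.003, 0.809, 0.588, -0.001]
contact_force: [0.1, -0.4, 0.1]
gripper_width: 0.999
```

```bash
python3 -c "
from h import *
plan([.4987,-.2256,.12],8.1,5)"
```

```text
[29.6, 14.5, 14.3, -5.2], [28.2, 17.1, 14.3, -5.2], [26.5, 19.6, 14.3, -5.2], [24.6, 21.9, 14.3, -5.2], [22.5, 24.1, 14.3, -5.2], 
from [ 0.3841 -0.3442  0.1913] -17.97 F [ 0.1 -0.4  0.1] q [-0.87 -0.19  1.91 -0.    1.41 -0.56] g 0.999 t 1.6
```

Request:
step_arm(steps=[[29.6, 14.5, 14.3, -5.2], [28.2, 17.1, 14.3, -5.2], [26.5, 19.6, 14.3, -5.2], [24.6, 21.9, 14.3, -5.2], [22.5, 24.1, 14.3, -5.2]])

```text
time: 2.1
tool_pos: [0.5042, -0.2195, 0.1207]
tool_rot: [0.007, 0.647, 0.762, -0.002]
contact_force: [0.5, -0.7, -0.1]
gripper_width: 1.0
```

```bash
python3 -c "
from h import *
plan([.4987,-.2256,.021],8.1,4)
im,d=snap('top','top1.png'); cv2.imwrite('pics/c2.png',cv2.resize(im[130:280,220:360,::-1],None,fx=4,fy=4))"
```

```text
[-1.3, -1.6, 24.9, 0.3], [-1.3, -1.6, 24.9, 0.3], [-1.3, -1.6, 24.9, 0.3], [-1.3, -1.6, 24.9, 0.3], 
from [ 0.5042 -0.2195  0.1207] 9.31 F [ 0.5 -0.7 -0.1] q [-0.54 -0.04  1.9  -0.01  1.27 -0.7 ] g 1.0 t 2.1
```

View pics/c2.png

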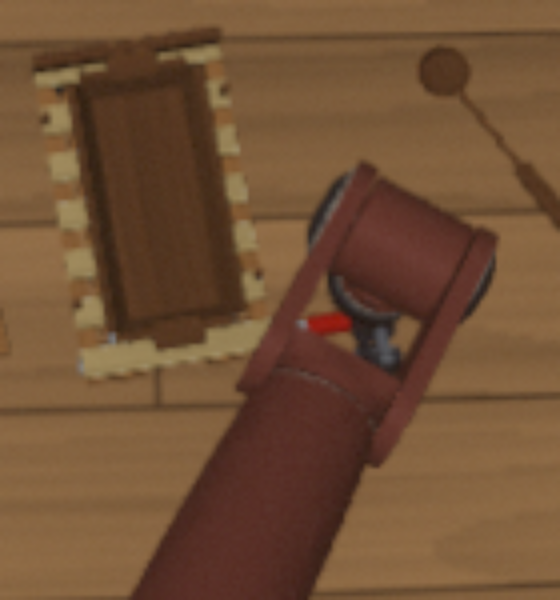

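The crop shows the hand over the sleeve (red at about (325,322)), with rack and trough unmoved. I'll check the forearm height so it clears the raised rack, while going down to grasp.

```bash
python3 -c "
from h import *
P=pts('top',np.load('pics/top1.npy'))
for v,u in [(190,318),(200,316),(228,305),(240,292),(250,285),(265,278),(280,270),(300,262)]: print(v,u,P[v,u].round(3))
P=pts('scene',grab_frame('scene')[1])
m=(P[...,2]>.15)&(P[...,0]>.3)&(P[...,0]<.75)&(P[...,1]<-.03)&(P[...,1]>-.4)
Q=P[m]
for x in np.arange(.3,.7,.04):
  q=Q[abs(Q[:,0]-x)<.02]; print(round(x,2),len(q),q[:,2].min() if len(q) else 0,q[:,2].max() if len(q) else 0)
"
```

```text
190 318 [ 0.502 -0.206  0.437]
200 316 [ 0.476 -0.202  0.424]
228 305 [ 0.394 -0.159  0.482]
240 292 [ 0.362 -0.121  0.509]
250 285 [ 0.336 -0.101  0.529]
265 278 [ 0.299 -0.08   0.55 ]
280 270 [ 0.263 -0.058  0.573]
300 262 [0.288 0.    1.693]
0.3 396 0.47181158914409915 0.5520637192498552
0.34 780 0.45349402579967557 0.5391034171745808
0.38 860 0.3911715341440477 0.512843052924307
0.42 881 0.18046752362530372 0.4836150721217868
0.46 352 0.15056387787443126 0.4701670070993964
0.5 945 0.21626892312846246 0.4564419456291484
0.54 1377 0.15025256682508703 0.4445145552520623
0.58 182 0.16425637654485015 0.4232652925559539
0.62 0 0 0
0.66 0 0 0
```

Request:
step_arm(steps=[[-2.6, -3.2, 12, 0.6], [-1.3, -1.6, 20, 0.3], [0, 0, 20, 0]])

```text
time: 2.5
tool_pos: [0.5018, -0.2252, 0.0684]
tool_rot: [0.009, 0.654, 0.757, -0.001]
contact_force: [-0.1, -0.8, -0.2]
gripper_width: 1.001
```

```bash
python3 -c "
from h import *
plan([.4987,-.2256,.021],8.1,2)"
```

```text
[0.0, -1.6, 23.7, 0.1], [0.0, -1.6, 23.7, 0.1], 
from [ 0.5018 -0.2252  0.0684] 8.34 F [-0.1 -0.8 -0.2] q [-0.55  0.02  1.93 -0.01  1.17 -0.7 ] g 1.001 t 2.5
```

Request:
step_arm(steps=[[0, -1.6, 23.7, 0], [0, -1.6, 23.7, 0], [0, 0, 0, 0]])

```text
time: 2.8
tool_pos: [0.4951, -0.2288, 0.0164]
tool_rot: [0.007, 0.657, 0.754, -0.002]
contact_force: [-0.8, -0.4, -0.1]
gripper_width: 0.996
```

```bash
python3 -c "
from h import *
plan([.4987,-.2256,.021],8.1,1)"
```

```text
[2.7, 4.0, -4.6, -0.2], 
from [ 0.4951 -0.2288  0.0164] 7.89 F [-0.8 -0.4 -0.1] q [-0.57  0.09  1.96 -0.01  1.08 -0.7 ] g 0.996 t 2.8
```

Request:
step_arm(steps=[[2.7, 4.0, -4.6, 0], [0, 0, 0, 0]])

```text
time: 3.0
tool_pos: [0.4986, -0.2271, 0.0225]
tool_rot: [0.008, 0.658, 0.753, -0.002]
contact_force: [-0.3, -0.3, 0.3]
gripper_width: 0.995
```

Request:
step_arm(steps=[[0, 0, 0, 0], [0, 0, 0, 0], [0, 0, 0, 0], [0, 0, 0, 0], [0, 0, 0, 0]], claw=0)

```text
time: 3.5
tool_pos: [0.4982, -0.2295, 0.0267]
tool_rot: [0.009, 0.657, 0.753, -0.005]
contact_force: [-11.0, -3.1, 7.2]
gripper_width: 0.208
```

Request:
step_arm(steps=[[0, 0, 0, 0], [0, 0, 0, 0]])

```text
time: 3.7
tool_pos: [0.4977, -0.2295, 0.027]
tool_rot: [0.009, 0.658, 0.753, -0.005]
contact_force: [0.6, 0.9, 0.5]
gripper_width: 0.208
```

```bash
python3 -c "
from h import *
p,M,s=tool(); print(p,M.round(3),s['contact_force'],s['gripper_width'],s['time'])
im,d=snap('scene','s2.png'); cv2.imwrite('pics/c3.png',cv2.resize(im[170:270,130:300,::-1],None,fx=4,fy=4,interpolation=cv2.INTER_CUBIC))"
```

```text
[ 0.49766508 -0.22949148  0.02701948] [[-0.135  0.991  0.006]
 [ 0.991  0.135 -0.019]
 [-0.019  0.004 -1.   ]] [0.55450021 0.85046051 0.47329933] 0.2080864135390413 3.7
```

View pics/c3.png

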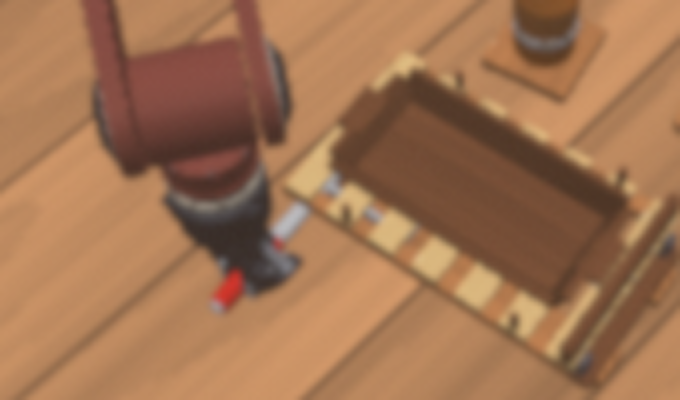

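The view shows the sleeve gripped between the fingers and the rack still level. Now I'll plan the arc.

```bash
cat >> h.py <<'E'
XH=np.array([np.cos(.1411),np.sin(.1411),0]);ZH=np.array([0,0,1.]);T0=np.array([.49767,-.22949,.02702])
def arc(n,dth,r=.09):
    p,M,s=tool(); d=p-T0; a,b=d@XH,d@ZH; th=np.arctan2(b,r-a)
    rad=np.hypot(b,r-a)
    print('th',round(th,3),'rad',round(rad*1e3,1),'F stand',np.round([s['contact_force']@XH,s['contact_force']@np.cross(ZH,XH),s['contact_force'][2]],1),'g',round(s['gripper_width'],3),'t',s['time'],'lat',round(d@np.cross(ZH,XH)*1e3,1))
    q=p; yaw=np.degrees(np.arctan2(M[1,1],M[0,1]))
    for i in range(1,n+1):
        t=th+dth*i; tg=T0+r*((1-np.cos(t))*XH+np.sin(t)*ZH); print(np.round(M.T@(tg-q)*1e3,1).tolist()+[round((yaw-8.1) if i==1 else 0,1)],end=', '); q=tg
    print()
E
python3 -c "
from h import *
arc(8,.09)"
```

```text
th -0.0 rad 90.0 F stand [ 0.9 -0.4  0.5] g 0.213 t 3.75 lat -0.0
[-0.1, 0.3, -8.1, np.float64(-0.3)], [-0.2, 1.1, -8.0, 0], [-0.1, 1.8, -7.9, 0], [-0.1, 2.5, -7.7, 0], [-0.1, 3.2, -7.4, 0], [-0.1, 3.9, -7.1, 0], [-0.1, 4.5, -6.7, 0], [-0.1, 5.1, -6.3, 0],
```

Request:
step_arm(steps=[[-0.1, 0.3, -8.1, 0], [-0.2, 1.1, -8.0, 0], [-0.1, 1.8, -7.9, 0], [-0.1, 2.5, -7.7, 0], [-0.1, 3.2, -7.4, 0]])

```text
time: 4.25
tool_pos: [0.5044, -0.2284, 0.0622]
tool_rot: [0.008, 0.657, 0.754, -0.007]
contact_force: [2.2, -4.7, -11.1]
gripper_width: 0.206
```

```bash
python3 -c "
from h import *
arc(8,.09)"
```

```text
th 0.4 rad 90.3 F stand [  1.5  -5.  -11.1] g 0.206 t 4.25 lat 0.2
[-0.3, 3.8, -7.2, np.float64(-0.3)], [-0.1, 4.1, -7.0, 0], [-0.1, 4.7, -6.6, 0], [-0.1, 5.3, -6.1, 0], [-0.1, 5.8, -5.6, 0], [-0.1, 6.3, -5.1, 0], [-0.1, 6.8, -4.5, 0], [-0.0, 7.1, -3.8, 0],
```

Tracking well, with forces as expected.

Request:
step_arm(steps=[[-0.3, 3.8, -7.2, 0], [-0.1, 4.1, -7.0, 0], [-0.1, 4.7, -6.6, 0], [-0.1, 5.3, -6.1, 0], [-0.1, 5.8, -5.6, 0], [-0.1, 6.3, -5.1, 0]])

```text
time: 4.85
tool_pos: [0.5247, -0.2256, 0.092]
tool_rot: [-0.0, 0.657, 0.754, -0.016]
contact_force: [-5.7, -5.8, -7.5]
gripper_width: 0.209
```

```bash
python3 -c "
from h import *
arc(8,.09)"
```

```text
th 0.804 rad 90.3 F stand [-6.5 -5.  -7.5] g 0.209 t 4.85 lat 0.0
[-0.1, 6.1, -5.3, np.float64(-0.3)], [-0.1, 6.4, -4.9, 0], [-0.1, 6.8, -4.4, 0], [-0.0, 7.2, -3.7, 0], [-0.0, 7.5, -3.1, 0], [-0.0, 7.7, -2.4, 0], [-0.0, 7.9, -1.7, 0], [0.0, 8.0, -0.9, 0],
```

Request:
step_arm(steps=[[-0.1, 6.1, -5.3, 0], [-0.1, 6.4, -4.9, 0], [-0.1, 6.8, -4.4, 0], [0, 7.2, -3.7, 0], [0, 7.5, -3.1, 0], [0, 7.7, -2.4, 0]])

```text
time: 5.45
tool_pos: [0.548, -0.2224, 0.1082]
tool_rot: [-0.02, 0.656, 0.753, -0.036]
contact_force: [-12.1, -3.5, 4.2]
gripper_width: 0.207
```

```bash
python3 -c "
from h import *
print(tool()[1].round(3));arc(8,.09)"
```

```text
[[-0.138  0.987 -0.077]
 [ 0.99   0.136 -0.027]
 [-0.016 -0.08  -0.997]]
th 1.121 rad 90.1 F stand [-12.5  -1.8   4.2] g 0.207 t 5.45 lat -0.1
[0.1, 7.2, -3.7, np.float64(-0.2)], [-0.0, 7.5, -3.1, 0], [-0.0, 7.7, -2.4, 0], [0.0, 7.9, -1.7, 0], [0.0, 8.0, -1.0, 0], [0.0, 8.1, -0.3, 0], [0.0, 8.1, 0.4, 0], [0.1, 8.0, 1.2, 0],
```

```bash
python3 -c "
from h import *
arc(8,.15)"
```

```text
th 1.121 rad 90.1 F stand [-12.5  -1.8   4.2] g 0.207 t 5.45 lat -0.1
[0.0, 12.2, -5.8, np.float64(-0.2)], [-0.0, 12.9, -4.1, 0], [0.0, 13.3, -2.1, 0], [0.1, 13.5, -0.1, 0], [0.1, 13.3, 1.9, 0], [0.1, 12.9, 3.9, 0], [0.1, 12.2, 5.8, 0], [0.2, 11.2, 7.6, 0],
```

Request:
step_arm(steps=[[0, 12.2, -5.8, 0], [0, 12.9, -4.1, 0], [0, 13.3, -2.1, 0], [0.1, 13.5, -0.1, 0]])

```text
time: 5.85
tool_pos: [0.5902, -0.2164, 0.1168]
tool_rot: [-0.032, 0.656, 0.752, -0.046]
contact_force: [-6.8, -0.3, 3.4]
gripper_width: 0.21
```

```bash
python3 -c "
from h import *
print(tool()[1].round(3)[:,2]);arc(8,.15)"
```

```text
[-0.109 -0.027 -0.994]
th 1.609 rad 89.8 F stand [-6.8  0.7  3.4] g 0.21 t 5.85 lat -0.1
[0.1, 13.5, -0.1, np.float64(-0.3)], [0.1, 13.3, 2.0, 0], [0.1, 12.9, 4.0, 0], [0.1, 12.1, 5.9, 0], [0.2, 11.1, 7.6, 0], [0.2, 9.9, 9.2, 0], [0.2, 8.4, 10.6, 0], [0.2, 6.7, 11.7, 0],
```

Request:
step_arm(steps=[[0.1, 13.5, -0.1, 0], [0.1, 13.3, 2.0, 0], [0.1, 12.9, 4.0, 0], [0.1, 12.1, 5.9, 0]])

```text
time: 6.25
tool_pos: [0.6359, -0.2099, 0.1011]
tool_rot: [-0.038, 0.656, 0.752, -0.052]
contact_force: [-3.0, -1.9, -1.4]
gripper_width: 0.207
```

```bash
python3 -c "
from h import *
print(tool()[1].round(3)[:,2]);arc(5,.09)"
```

```text
[-0.126 -0.028 -0.992]
th 2.161 rad 89.2 F stand [-3.3 -1.4 -1.4] g 0.207 t 6.25 lat -0.0
[0.1, 7.5, 3.2, np.float64(-0.3)], [0.1, 6.7, 4.5, 0], [0.1, 6.3, 5.1, 0], [0.1, 5.8, 5.7, 0], [0.1, 5.2, 6.2, 0],
```

Request:
step_arm(steps=[[0.1, 7.5, 3.2, 0], [0.1, 6.7, 4.5, 0], [0.1, 6.3, 5.1, 0], [0, 2, 2, 0]])

```text
time: 6.65
tool_pos: [0.6525, -0.2076, 0.0857]
tool_rot: [-0.045, 0.655, 0.752, -0.059]
contact_force: [-17.7, 1.1, 17.7]
gripper_width: 0.207
```

```bash
python3 -c "
from h import *
print(tool()[1].round(3)[:,2]);arc(3,.05)"
```

```text
[-0.146 -0.029 -0.989]
th 2.417 rad 88.6 F stand [-17.4   3.6  17.7] g 0.207 t 6.65 lat -0.1
[0.1, 4.3, 1.9, np.float64(-0.3)], [0.0, 3.2, 3.1, 0], [0.0, 3.1, 3.3, 0],
```

The leg is at 2.417 and pressing on its stop. I'll open the fingers and look.

Request:
step_arm(steps=[[0, 0, 0, 0], [0, 0, 0, 0], [0, 0, 0, 0], [0, 0, 0, 0], [0, 0, 0, 0]], claw=100)

```text
time: 7.15
tool_pos: [0.6567, -0.2063, 0.0889]
tool_rot: [-0.042, 0.656, 0.752, -0.055]
contact_force: [0.2, -0.2, -0.5]
gripper_width: 0.998
```

```bash
python3 -c "
from h import *
p,M,s=tool(); print(p,M.round(3),s['contact_force'],s['gripper_width'],s['time'])
im,d=snap('scene','s3.png'); cv2.imwrite('pics/c4.png',cv2.resize(im[120:270,130:330,::-1],None,fx=3.5,fy=3.5,interpolation=cv2.INTER_CUBIC))"
```

```text
[ 0.65668476 -0.20633831  0.08892719] [[-0.136  0.981 -0.137]
 [ 0.991  0.134 -0.028]
 [-0.009 -0.139 -0.99 ]] [ 0.18236011 -0.172959   -0.48648924] 0.9978344949190578 7.15
```

View pics/c4.png

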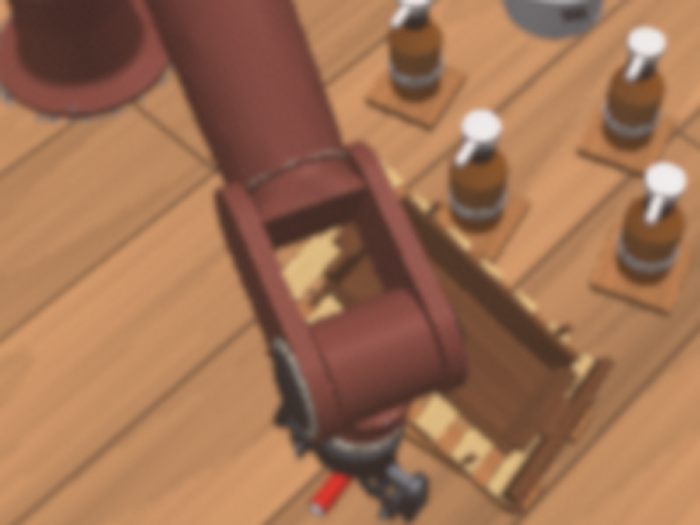

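The rack is propped with the trough lying in place, the red sleeve is free between the open fingers, and the four bottles are untouched. Retracting straight up.

Request:
step_arm(steps=[[0, -2.5, -20, 0], [0, -5, -40, 0], [0, -6, -45, 0], [0, -6, -45, 0], [0, -6, -45, 0], [0, -6, -45, 0]])

```text
time: 7.8
tool_pos: [0.6553, -0.2022, 0.3349]
tool_rot: [-0.05, 0.655, 0.752, -0.058]
contact_force: [0.4, -0.5, 0.9]
gripper_width: 1.002
```

```bash
cat >> h.py <<'E'
def go(target,n):
    p,M,s=tool(); v=M.T@(np.array(target)-p)*1e3/n
    print('row',v.round(1),'x',n,'from',p.round(4),'axis',M[:,2].round(3),'F',np.round(s['contact_force'],1),'g',round(s['gripper_width'],3),'t',s['time'])
E
python3 -c "
from h import *
go([.5143,.1340,.30],8); go([.5143,.1340,.30],10)"
```

```text
row [ 44.  -10.9   6.1] x 8 from [ 0.6553 -0.2022  0.3349] axis [-0.151 -0.021 -0.988] F [ 0.4 -0.5  0.9] g 1.002 t 7.8
row [35.2 -8.7  4.9] x 10 from [ 0.6553 -0.2022  0.3349] axis [-0.151 -0.021 -0.988] F [ 0.4 -0.5  0.9] g 1.002 t 7.8
```

Request:
step_arm(steps=[[35, -8.7, 2.5, 0], [35, -8.7, 2.5, 0], [35, -8.7, 2.5, 0], [35, -8.7, 2.5, 0], [35, -8.7, 2.5, 0], [35, -8.7, 2.5, 0], [35, -8.7, 2.5, 0], [35, -8.7, 2.5, 0]], claw=0)

```text
time: 8.6
tool_pos: [0.5468, 0.0699, 0.3504]
tool_rot: [-0.033, 0.659, 0.75, -0.048]
contact_force: [0.2, 0.2, 0.4]
gripper_width: 0.0
```

```bash
python3 -c "
from h import *
go([.5143,.1340,.24],3)"
```

```text
row [23.1 -3.7 37.1] x 3 from [0.5468 0.0699 0.3504] axis [-0.112 -0.029 -0.993] F [0.2 0.2 0.4] g 0.0 t 8.6
```

Request:
step_arm(steps=[[23.1, -3.7, 25, 0], [23.1, -3.7, 30, 0], [23.1, -3.7, 30, 0], [0, 0, 0, 0]])

```text
time: 9.0
tool_pos: [0.5154, 0.1412, 0.2728]
tool_rot: [-0.028, 0.657, 0.752, -0.043]
contact_force: [-0.1, -0.3, -0.1]
gripper_width: 0.003
```

```bash
python3 -c "
from h import *
go([.5143,.1340,.18],3)
im,d=snap('scene','s4.png'); cv2.imwrite('pics/c5.png',cv2.resize(im[90:270,150:330,::-1],None,fx=3.3,fy=3.3,interpolation=cv2.INTER_CUBIC))"
```

```text
row [-1.9  2.5 30.9] x 3 from [0.5154 0.1412 0.2728] axis [-0.099 -0.028 -0.995] F [-0.1 -0.3 -0.1] g 0.003 t 9.0
```

View pics/c5.png

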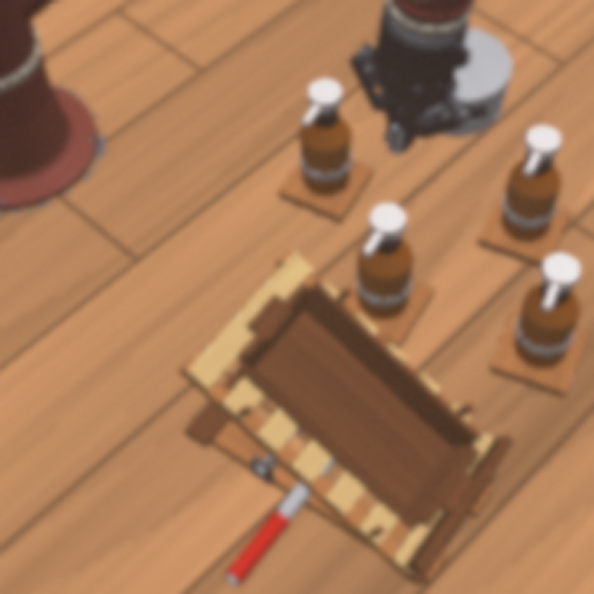

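The rack stays propped without the hand, with the trough in place and the leg locked. The shut fingers are above the nearest bottle's cap at crop (388,218).

Request:
step_arm(steps=[[-2, 2.5, 30, 0], [-2, 2.5, 30, 0], [-1, 2.5, 15, 0], [0, 0, 0, 0]])

```text
time: 9.45
tool_pos: [0.5247, 0.1321, 0.2103]
tool_rot: [-0.02, 0.659, 0.751, -0.036]
contact_force: [-0.1, 0.0, -0.4]
gripper_width: 0.002
```

```bash
python3 -c "
from h import *
go([.5143,.1340,.172],2)"
```

```text
row [ 2.  -3.5 19.5] x 2 from [0.5247 0.1321 0.2103] axis [-0.077 -0.027 -0.997] F [-0.1  0.  -0.4] g 0.002 t 9.45
```

Request:
step_arm(steps=[[2, -5, 17, 0], [2, -5, 14, 0], [0, 0, 0, 0]])

```text
time: 9.75
tool_pos: [0.5156, 0.1329, 0.1858]
tool_rot: [-0.017, 0.66, 0.751, -0.032]
contact_force: [-0.2, -0.1, -0.1]
gripper_width: 0.002
```

```bash
python3 -c "
from h import *
go([.5143,.1340,.157],3)"
```

```text
row [0.6 0.3 9.6] x 3 from [0.5156 0.1329 0.1858] axis [-0.068 -0.026 -0.997] F [-0.2 -0.1 -0.1] g 0.002 t 9.75
```

Request:
step_arm(steps=[[0.6, 0.3, 8, 0], [0, 0, 8, 0], [0, 0, 6, 0], [0, 0, 4, 0]])

```text
time: 10.15
tool_pos: [0.5172, 0.1331, 0.1631]
tool_rot: [-0.014, 0.66, 0.751, -0.029]
contact_force: [-0.7, -0.5, 4.3]
gripper_width: 0.005
```

Request:
step_arm(steps=[[0, -0.5, 4, 0], [0, 0, 4, 0], [0, 0, 4, 0]])

```text
time: 10.45
tool_pos: [0.5177, 0.1332, 0.1577]
tool_rot: [-0.013, 0.66, 0.751, -0.028]
contact_force: [-10.8, -2.2, 26.4]
gripper_width: 0.0
```

Fully down (26 N against the end stop, z 0.1577). Now up and clear.

Request:
step_arm(steps=[[0, 0, 0, 0], [0, -0.5, -10, 0], [0, -1, -20, 0], [0, -2, -35, 0], [0, -2, -40, 0], [0, -2, -40, 0], [0, 0, 0, 0], [0, 0, 0, 0]])

```text
time: 11.25
tool_pos: [0.5178, 0.1358, 0.3092]
tool_rot: [-0.014, 0.66, 0.751, -0.029]
contact_force: [-0.4, -0.4, -0.3]
gripper_width: 0.003
```

```bash
python3 -c "
from h import *
go([.5143,.1340,.35],1)
im,d=snap('scene','s5.png'); cv2.imwrite('pics/c6.png',cv2.resize(im[90:330,80:340,::-1],None,fx=2.4,fy=2.4,interpolation=cv2.INTER_CUBIC))
P=pts('scene',d); hsv=cv2.cvtColor(im,cv2.COLOR_RGB2HSV)
wh=(hsv[...,1]<45)&(hsv[...,2]>170)&(P[...,2]>.13)&(P[...,2]<.20)&(d>0)&(abs(P[...,0]-.5145)<.03)&(abs(P[...,1]-.134)<.04)
print(wh.sum(),np.percentile(P[wh][:,2],[50,80,95]), P[wh].mean(0))
for l in('pot','bowl','spoon','trough','leg_grip'): print(l,[(np.round(b['box']).tolist(),round(b['p'],2)) for b in boxes_of('scene',l)])
d0=np.load('pics/scene0.npy'); im0=cv2.imread('pics/scene0.png')[:,:,::-1]; h0=cv2.cvtColor(np.ascontiguousarray(im0),cv2.COLOR_RGB2HSV); P=pts('scene',d0)
wh=(h0[...,1]<45)&(h0[...,2]>170)&(P[...,2]>.13)&(P[...,2]<.20)&(d0>0)&(abs(P[...,0]-.5145)<.03)&(abs(P[...,1]-.134)<.04)
print(wh.sum(),np.percentile(P[wh][:,2],[50,80,95]), P[wh].mean(0))"
```

```text
row [ -2.   -6.3 -40.5] x 1 from [0.5178 0.1358 0.3092] axis [-0.059 -0.026 -0.998] F [-0.4 -0.4 -0.3] g 0.003 t 11.25
91 [0.16656468 0.16818764 0.16976094] [0.51471512 0.12928095 0.16600683]
pot [([278.0, 98.0, 25.0, 31.0], 0.9)]
bowl [([89.0, 246.0, 37.0, 35.0], 0.92)]
spoon [([140.0, 300.0, 89.0, 21.0], 0.56)]
trough [([225.0, 174.0, 72.0, 77.0], 0.88)]
leg_grip [([216.0, 237.0, 28.0, 31.0], 0.77)]
90 [0.16641777 0.16878886 0.17038326] [0.51465077 0.12930568 0.16612149]
```

View pics/c6.png

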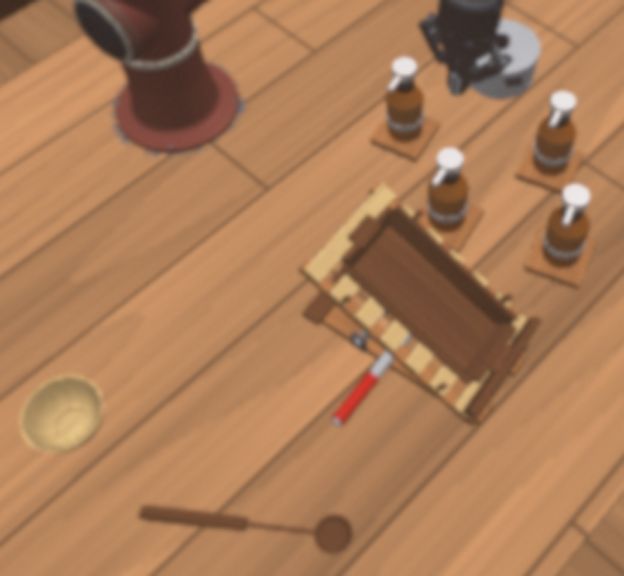

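The rack is propped with the trough in place and the leg at its stop. The cap is back up at its starting height, and the pot, bowl and spoon are unmoved. Nothing is touching the robot, so I'm handing in.

```bash
python3 -c "
from plant import *
print(job_done(), state()['time'])"
```

```text
the job is handed in; nothing more can be done
the job is handed in; nothing more can be done
```

I did both parts in the order asked and handed the job in with about 11.5 s on the clock.

- **Prop leg:** I gripped the red sleeve and swung the leg over to about 2.42 rad, against its stop, then let go. Later pictures show the rack standing on the leg with the trough still in place.
- **Oil pump:** I pressed the cap of the rightmost bottle, near (0.514, 0.134), down about 10 mm. It reached its end stop with 26 N at the fingers, and then I let it back up.
- **Last checks:** The cap was back at its starting height (about 0.168 m). The pot, bowl and spoon were within 3 pixels of where they started. The contact force was near zero, with the hand about 140 mm above the cap.

The tool tilted up to about 9° during the swing because of the leg's spring, and was still about 4° off at the end. It caused no trouble. No check failed or disagreed.

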